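Fetch the spare bush from under the sliding cover

TASK

Slide the wooden cover of the pocket box all the way back along its rails, without lifting it off them, so that the three pockets lie open, and leave it there. Then take the tall flanged steel bush out of whichever pocket holds it and set it gently upright on top of the oak block, leaving it standing there.

Things in the scene. Friction and masses are not known exactly. Their poses are not given: they have to be found in the camera images.
- pocket_box: Fixed wooden box, 260 x 222 x 56 mm; x axis away from the robot, y left. Origin on its underside below the middle pocket. Three pockets centred at x 0, y -64, 0, +64 mm, each 112 (x) x 58 mm, floor at z 6, walls to 47 mm: one holds the bush, the others a low square steel nut and a flat steel collar. Behind them a deck for the cover, which runs on side rails (top at z 48; outer lips and end stop to 56).
- cover: Loose dark wooden plate, 124 (x) x 205 (y) x 6 mm, 150 g, on the rails, axes as the box's. Origin: centre of its underside. On top a handle bar 18 mm thick in x, 80 mm long in y, 20 mm high, centred at x +15 mm; its top is 26 mm above the origin. Slides freely along the box's +x: its origin starts at 0 to 8 mm in the box's x and meets the end stop at 122 mm.
- bush: The part wanted: upright round steel bush, 36 mm high, 26 mm in diameter, with a foot flange 36 mm wide and 6 mm high and a 16 mm bore; about 80 g. Origin: centre of its underside; z along the bore. It stands within 8 mm of the centre of one pocket, hidden by the cover. Fingers closing along the box's x have room beside it.
- oak_block: Pale oak block lying loose on the bench to the left of the box, 109 (x) x 190 (y) x 45 mm high, 0.5 kg. Origin: centre of its underside; y is its long axis, level; its flat top is 45 mm above the origin.

How it is judged (in metres and radians):
On the way:
1. the cover is slid back while the bush still stands in its pocket (x of cover in the frame of pocket_box above 0.105 m and distance of bush from where it was at the start of the episode below 0.02 m), for 0.2 s.
At the end, for the whole second after the job is handed in: The cover lies flat on its rails, its origin more than 105 mm behind the box's origin (122 mm is the stop); the bush stands upright (within 10 degrees), at rest, on the top face of the oak block, its axis within 45 mm of the block's centre across it and 85 mm along it (x of cover in the frame of pocket_box above 0.105 m and z of cover in the frame of pocket_box between 0.042 and 0.054 m and angle between cover's own z axis and vertical below 0.1 rad and x of bush in the frame of oak_block between -0.045 and 0.045 m and y of bush in the frame of oak_block between -0.085 and 0.085 m and z of bush in the frame of oak_block between 0.04 and 0.05 m and angle between bush's own z axis and vertical below 0.17 rad and linear speed of each of bush, cover below 0.02 m/s); the robot touches nothing.
It fails at once if the cover is lifted more than 17 mm off its rails (z of cover in the frame of pocket_box above 0.065 m).
It fails at once if the bush is dropped from more than about 5 cm or thrown (faster than 1 m/s) (linear speed of bush above 1 m/s).
It also fails if it takes over 50 s, if anything falls off the work surface, if the arm or the gripper's body presses on something with over 40 N, if the wrist force passes 120 N, or if a joint passes its speed limit or range.

ROBOT

A 6-joint arm with a two-finger parallel gripper is mounted at the origin on a cart in front of the work surface, level with it; the furniture and walls round the work are solid. World frame = base frame: x ahead of the robot, y to its left, z up, the work surface at z = 0. Lengths are in m, angles in degrees, forces in N, time in s.
With the tool pointing down it reaches from about 0.35 to 0.95 m from the base axis. Payload 17.4 kg.
Tool frame: the origin (TCP) lies midway between the tips of the shut fingers; the grasp point (between the pads) lies 19 mm behind it; z points along the fingers, y is the line along which they close (so a half turn about z gives the same grasp; the last joint's range is limited). The gripper opens to 93 mm and grips with 3 to 60 N. Pads are 15 mm wide; open, the fingers measure 128 mm over their backs; the gripper's body (75 mm by 188 mm) begins 65 mm behind the grasp point.
Start: joints at [-79.171, 6.646, 82.598, -0, 90.757, -2.166], TCP at [0.152, -0.658, 0.219] pointing down, gripper open.
Joint ranges: [-162.19, 162.19], [-47.58, 125.68], [4.15, 143.07], [-65.23, 245.23], [0.69, 171.88], [-170.13, 170.13]. Speed limits (degrees/s): [108.29, 108.29, 127.2, 180, 180, 180].

INTERFACE

Orientations are given as a 3x3 rotation matrix whose columns are the frame's x, y, z axes.
In Python, from cell import arm, cams gives the robot as it stands.
- The arm moves only by the tool apply_moves, never from a script. Its argument "steps" is text: rows parted by semicolons, each of 7 numbers parted by spaces: the shift along the tool's x, y, z as a fraction of full scale, then the turn, a rotation vector about the tool's x, y, z as a fraction of full scale, then the opening, from 0 (shut) to 1 (fully open). In form: tx ty tz rx ry rz jaw; .... A call has 1 to 20 rows; each row is the pose to reach, as a shift and turn from the pose commanded when the call began, along the tool's axes at that moment; what a row does not reach only later rows make up. Full scale, the value 1, is 100 mm for a shift and 90 degrees for a turn. A row lasts 1/12 s, in which the tool goes at most 41.7 mm and 7.16 degrees, less where a joint would pass 70% of its speed; a pose out of reach is approached as far as the arm can. A call with a number of a shift or a turn outside -1 to 1 is refused whole. A call with a gripper value outside its range is refused whole. The fingers move at their own pace and stop on an object; the grip force is fixed at half the most. Time passes only in rows, so rows that repeat a pose let the fingers close. It gives the time, the measured TCP pose, the force, the opening and the grip force at its end, in the units of the state.
- arm.get_obs(): the state, without advancing time (a new reading comes with each control period).
- cams.grab_frame(name): name is "side" or "top"; returns a dict with "frame" (400x640x3 uint8, red, green, blue), "mtx" (3x3 intrinsics, pixels), "T" (4x4, takes a point from camera to world coordinates). Camera axes: x right, y down, z forward; pixel columns grow to the right and rows downward; lengths in m; the calibration is good to about 2 mm. A picture is of the moment at which its call begins. There is no depth.
- arm.finish_job(): hands the job in; it is judged then, once.
The state is a dict: "t": time; "joints": joint angles; "qd": joint speeds; "joint_torque": joint torques, N m; "position": TCP position; "orientation": TCP orientation; "force": force on the tool from outside, world axes, zero at the start; "torque": the same for the moment, N m; "width": finger opening in m; "gripper_force": force on a finger pad.
Only numpy, scipy, OpenCV 4.12 (cv2) and the standard library are available. Lean on these libraries where they do the work, as an engineer would, in place of code of your own. Each camera call takes 0.05 s, during which the arm holds its last target. There are 200 camera calls.

## Working session

There is one attempt and no reset: what is moved stays moved. The work goes in short steps, Python scripts to look and compute and a tool call to move; the robot and the scene stay as the last step left them, time stands still between calls to the robot, and variables do not carry over. Pictures are saved under pics/ and viewed, at most 10 in all, crops included, and the job is handed in when it is done.

Besides the shell and the picture viewer there is one more tool, called after "Emit:" as name(argument=value, ...), one argument or row to a line, values as JSON. apply_moves: Moves the arm, as the interface text tells. Shift numbers are shares of 100 mm and turn numbers shares of 90 degrees, none past 1 either way. Its arguments: {"type":"object","properties":{"steps":{"type":"string"}},"required":["steps"]}

```bash
mkdir -p pics; python3 - <<'E'
from cell import arm,cams
import cv2,numpy as np
for n in("top","side"):
    f=cams.grab_frame(n); cv2.imwrite(f"pics/{n}0.png",f["frame"][:,:,::-1]); np.savez(f"{n}.npz",K=f["mtx"],T=f["T"]); print(n,f["mtx"].round(1).tolist(),f["T"].round(4).tolist())
o=arm.get_obs(); print(o)
E
```

```text
top [[469.9, 0.0, 314.4], [0.0, 469.9, 206.3], [0.0, 0.0, 1.0]] [[0.0186, -0.9863, 0.1637, 0.3393], [-0.9997, -0.021, -0.0127, 0.1872], [0.0159, -0.1634, -0.9864, 0.992], [0.0, 0.0, 0.0, 1.0]]
side [[476.6, 0.0, 327.4], [0.0, 476.6, 197.7], [0.0, 0.0, 1.0]] [[-0.9162, -0.2493, 0.3138, 0.2239], [-0.4005, 0.5961, -0.6958, 0.7922], [-0.0136, -0.7632, -0.646, 0.6413], [0.0, 0.0, 0.0, 1.0]]
{'t': 0.1, 'joints': array([-7.91702386e+01,  6.67253338e+00,  8.26308608e+01,  2.07495175e-03,
        9.07561080e+01, -2.16521297e+00]), 'qd': array([ 0.05824618, -0.11202947, -0.08834493,  0.00998444,  0.09731808,
        0.00252143]), 'joint_torque': array([ 4.19327582e-03, -7.22895026e+01, -6.23865294e+01,  7.82161276e-02,
        2.27329280e-02, -7.02107513e-05]), 'position': array([ 0.1517602 , -0.65754095,  0.21797685]), 'orientation': array([[ 9.74389695e-01,  2.24865952e-01, -1.59560350e-04],
       [ 2.24865996e-01, -9.74389157e-01,  1.02681659e-03],
       [ 7.54222151e-05, -1.03639920e-03, -9.99999460e-01]]), 'force': array([0.25754314, 0.1455557 , 0.77482217]), 'torque': array([-0.01138541,  0.03587548, -0.02254797]), 'gripper_force': 0.0, 'width': 0.09281257405540744}
```

View pics/top0.png

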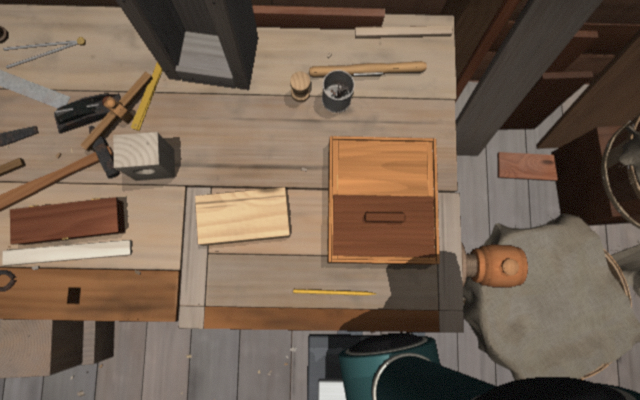

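View pics/side0.png

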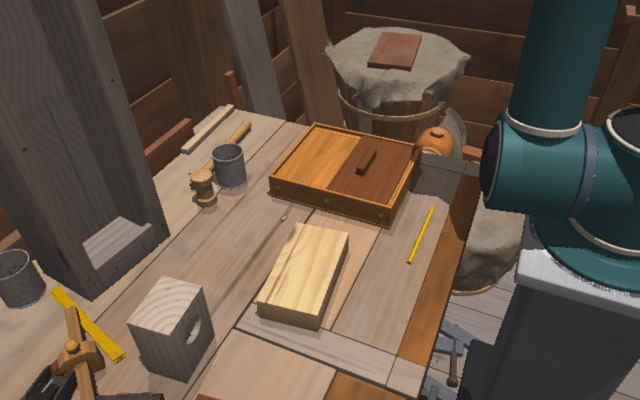

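The top view shows the box at about (329,139)–(437,262), the cover nearest the robot, its handle at about (363–405, 212–222), and the oak block at (195–289, 188–244). The side view agrees. I'll zoom in for the corners.

```bash
cat > h.py <<'E'
import numpy as np
def ray(n,uv,z):
    d=np.load(f"{n}.npz");K,T=d["K"],d["T"]
    r=T[:3,:3]@np.linalg.solve(K,[uv[0],uv[1],1]);return T[:3,3]+r*(z-T[2,3])/r[2]
def proj(n,p):
    d=np.load(f"{n}.npz");K,T=d["K"],d["T"]
    c=K@(T[:3,:3].T@(np.asarray(p)-T[:3,3]));return c[:2]/c[2]
E
python3 - <<'E'
import cv2
from h import *
i=cv2.imread("pics/top0.png");cv2.imwrite("pics/crop.png",cv2.resize(i[125:275,185:445],None,fx=3,fy=3,interpolation=cv2.INTER_CUBIC))
for uv in[(329,139),(435,137),(437,262),(328,262)]:print("box",ray("top",uv,.056).round(4))
for uv in[(363,212),(405,212),(405,221),(363,221)]:print("handle",ray("top",uv,.074).round(4))
for uv in[(195,193),(285,188),(289,237),(198,244)]:print("block",ray("top",uv,.045).round(4))
E
```

```text
box [0.6363 0.1477 0.056 ]
box [ 0.6459 -0.0727  0.056 ]
box [ 0.3875 -0.0706  0.056 ]
box [0.3833 0.1462 0.056 ]
handle [0.4822 0.0791 0.074 ]
handle [ 0.4839 -0.0043  0.074 ]
handle [ 0.4659 -0.0041  0.074 ]
handle [0.4642 0.0791 0.074 ]
block [0.5187 0.4197 0.045 ]
block [0.5332 0.2362 0.045 ]
block [0.4324 0.2253 0.045 ]
block [0.4147 0.4074 0.045 ]
```

View pics/crop.png

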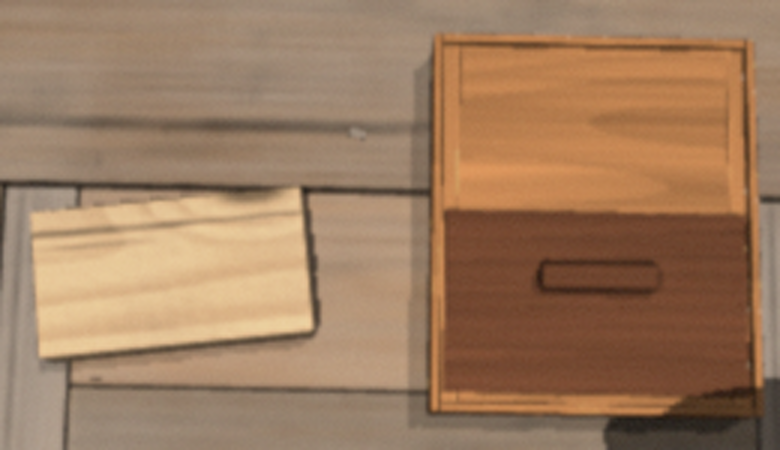

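```bash
python3 - <<'E'
from h import *
c=lambda u,v:(185+(u-1)/3,125+(v-1)/3)
def fit(loc,P):
    P=np.array(P)[:,:2];loc=np.array(loc);lm=loc.mean(0);pm=P.mean(0)
    H=(loc-lm).T@(P-pm);th=np.arctan2(H[0,1]-H[1,0],H[0,0]+H[1,1])
    return pm.round(4),np.degrees(th).round(2)
B=[ray("top",c(*p),.056) for p in[(434,35),(752,40),(760,414),(430,412)]]
print(np.round(B,4)[:,:2].tolist(),"boxcentre",fit([(.13,.111),(.13,-.111),(-.13,-.111),(-.13,.111)],B))
H=[ray("top",c(*p),.074) for p in[(538,262),(661,263),(661,293),(538,292)]]
print(np.round(H,4)[:,:2].tolist(),fit([(.009,.04),(.009,-.04),(-.009,-.04),(-.009,.04)],H))
C=[ray("top",c(*p),.054) for p in[(444,210),(746,215),(748,396),(442,394)]]
print(np.round(C,4)[:,:2].tolist(),fit([(.062,.1025),(.062,-.1025),(-.062,-.1025),(-.062,.1025)],C))
O=[ray("top",c(*p),.045) for p in[(31,212),(302,187),(313,331),(41,357)]]
print(np.round(O,4)[:,:2].tolist(),"block",fit([(.0545,.095),(.0545,-.095),(-.0545,-.095),(-.0545,.095)],O))
E
```

```text
[[0.6421, 0.1471], [0.6437, -0.0733], [0.3862, -0.0726], [0.3833, 0.1462]] boxcentre (array([0.5138, 0.0369]), np.float64(0.26))
[[0.4822, 0.0771], [0.4833, -0.0043], [0.4633, -0.004], [0.4622, 0.0771]] (array([0.4727, 0.0365]), np.float64(0.67))
[[0.5196, 0.1386], [0.5206, -0.0669], [0.398, -0.0654], [0.3954, 0.1384]] (array([0.4584, 0.0362]), np.float64(0.3))
[[0.5139, 0.4194], [0.5353, 0.2356], [0.4365, 0.2254], [0.4153, 0.4068]] block (array([0.4752, 0.3218]), np.float64(6.64))
```

Emit:
apply_moves(
  steps="0.2 -0.1 -0.2 0 0 0.03 1; 0.4 -0.25 -0.4 0 0 0.06 1; 0.6 -0.4 -0.6 0 0 0.1 1; 0.8 -0.55 -0.75 0 0 0.14 1; 1 -0.7 -0.8 0 0 0.14 0.4; 1 -0.7 -0.8 0 0 0.14 0.4; 1 -0.7 -0.8 0 0 0.14 0.4",
)

```text
t: 0.68
position: [0.2341, -0.5665, 0.2991]
orientation: [[1.0, 0.009, 0.0], [0.009, -1.0, -0.001], [0.0, 0.001, -1.0]]
force: [-0.4, -0.6, -0.2]
width: 0.0779
gripper_force: 0.0
```

Emit:
apply_moves(
  steps="0.3 -0.3 0 0 0 0 0.4; 0.6 -0.6 0 0 0 0 0.4; 0.9 -0.9 0 0 0 0 0.4; 1 -1 0 0 0 0 0.4",
)

```text
t: 1.02
position: [0.3346, -0.4642, 0.2979]
orientation: [[1.0, 0.008, 0.0], [0.008, -1.0, 0.001], [0.0, -0.001, -1.0]]
force: [-0.3, -0.4, 0.7]
width: 0.051
gripper_force: 0.0
```

Emit:
apply_moves(
  steps="0.3 -0.3 0 0 0 0 0.4; 0.6 -0.6 0 0 0 0 0.4; 0.9 -0.9 0 0 0 0 0.4; 1 -1 0 0 0 0 0.4",
)

```text
t: 1.35
position: [0.4341, -0.3634, 0.2977]
orientation: [[1.0, 0.008, -0.0], [0.008, -1.0, 0.001], [-0.0, -0.001, -1.0]]
force: [-0.8, 0.5, 0.2]
width: 0.0376
gripper_force: 0.0
```

Emit:
apply_moves(
  steps="0 -0.35 0 0 0 0 0.4; 0 -0.7 0 0 0 0 0.4; 0 -1 0 0 0 0 0.4",
)

```text
t: 1.6
position: [0.4311, -0.2647, 0.2974]
orientation: [[1.0, 0.007, -0.002], [0.007, -1.0, 0.001], [-0.002, -0.001, -1.0]]
force: [0.6, 0.0, 0.2]
width: 0.0374
gripper_force: 0.0
```

Emit:
apply_moves(
  steps="0 -0.35 0 0 0 0 0.4; 0 -0.7 0 0 0 0 0.4; 0 -1 0 0 0 0 0.4",
)

```text
t: 1.85
position: [0.4303, -0.1646, 0.2979]
orientation: [[1.0, 0.006, -0.001], [0.006, -1.0, 0.0], [-0.001, -0.0, -1.0]]
force: [1.0, 0.2, 0.1]
width: 0.0371
gripper_force: 0.0
```

Emit:
apply_moves(
  steps="0 -0.35 0 0 0 0 0.4; 0 -0.7 0 0 0 0 0.4; 0 -1 0 0 0 0 0.4",
)

```text
t: 2.1
position: [0.4297, -0.0646, 0.298]
orientation: [[1.0, 0.006, -0.001], [0.006, -1.0, 0.0], [-0.001, -0.0, -1.0]]
force: [0.6, 0.8, -0.1]
width: 0.0372
gripper_force: 0.0
```

Emit:
apply_moves(
  steps="0 -0.35 0 0 0 0 0.4; 0 -0.7 0 0 0 0 0.4; 0 -1 0 0 0 0 0.4; 0 -1 0 0 0 0 0.4; 0 -1 0 0 0 0 0.4; 0 -1 0 0 0 0 0.4",
)

```text
t: 2.6
position: [0.4295, 0.0337, 0.2981]
orientation: [[1.0, 0.007, -0.001], [0.007, -1.0, -0.0], [-0.001, 0.0, -1.0]]
force: [-0.1, -1.1, -0.2]
width: 0.0369
gripper_force: 0.0
```

Emit:
apply_moves(
  steps="0 -0.03 0.35 0 0 0 0.4; 0 -0.03 0.7 0 0 0 0.4; 0 -0.03 1 0 0 0 0.4",
)

```text
t: 2.85
position: [0.4292, 0.0359, 0.1965]
orientation: [[1.0, 0.005, -0.001], [0.005, -1.0, -0.0], [-0.001, 0.0, -1.0]]
force: [0.2, -0.5, -0.2]
width: 0.0371
gripper_force: 0.0
```

Emit:
apply_moves(
  steps="0 0 0.3 0 0 0 0.4; 0 0 0.6 0 0 0 0.4; 0 0 0.9 0 0 0 0.4; 0 0 1 0 0 0 0.4; 0 0 1 0 0 0 0.4",
)

```text
t: 3.27
position: [0.4283, 0.0362, 0.0964]
orientation: [[1.0, 0.005, -0.004], [0.005, -1.0, -0.0], [-0.004, 0.0, -1.0]]
force: [0.0, 0.4, -0.4]
width: 0.037
gripper_force: 0.0
```

Emit:
apply_moves(
  steps="0 0 0.1 0 0 0 0.4; 0 0 0.2 0 0 0 0.4; 0 0 0.3 0 0 0 0.4; 0 0 0.35 0 0 0 0.4; 0 0 0.35 0 0 0 0.4; 0 0 0.35 0 0 0 0.4",
)

```text
t: 3.77
position: [0.4294, 0.0374, 0.0637]
orientation: [[1.0, 0.007, -0.0], [0.007, -1.0, -0.0], [-0.0, 0.0, -1.0]]
force: [-0.1, -0.0, 1.0]
width: 0.0371
gripper_force: 0.0
```

Emit:
apply_moves(
  steps="0.1 0 0.03 0 0 0 0.4; 0.2 0 0.03 0 0 0 0.4; 0.26 0 0.03 0 0 0 0.4; 0.32 0 0.03 0 0 0 0.4; 0.38 0 0.03 0 0 0 0.4; 0.44 0 0.03 0 0 0 0.4; 0.5 0 0.03 0 0 0 0.4; 0.56 0 0.03 0 0 0 0.4; 0.62 0 0.03 0 0 0 0.4; 0.68 0 0.03 0 0 0 0.4; 0.74 0 0.03 0 0 0 0.4; 0.8 0 0.03 0 0 0 0.4; 0.86 0 0.03 0 0 0 0.4; 0.92 0 0.03 0 0 0 0.4; 0.96 0 0.03 0 0 0 0.4; 1 0 0.03 0 0 0 0.4; 1 0 0.03 0 0 0 0.4",
)

```text
t: 5.18
position: [0.53, 0.038, 0.0606]
orientation: [[1.0, 0.007, 0.0], [0.007, -1.0, 0.0], [0.0, -0.0, -1.0]]
force: [-1.5, 1.1, -0.3]
width: 0.037
gripper_force: 0.0
```

Emit:
apply_moves(
  steps="0.05 0 0 0 0 0 0.4; 0.1 0 0 0 0 0 0.4; 0.15 0 0 0 0 0 0.4; 0.2 0 0 0 0 0 0.4; 0.25 0 0 0 0 0 0.4; 0.3 0 0 0 0 0 0.4; 0.34 0 0 0 0 0 0.4; 0.37 0 0 0 0 0 0.4; 0.39 0 0 0 0 0 0.4; 0.39 0 0 0 0 0 0.4",
)

```text
t: 6.02
position: [0.5687, 0.0383, 0.0606]
orientation: [[1.0, 0.007, 0.0], [0.007, -1.0, 0.0], [0.0, -0.0, -1.0]]
force: [0.2, 0.3, -0.1]
width: 0.0369
gripper_force: 0.0
```

```bash
python3 - <<'E'
from cell import cams
import cv2
f=cams.grab_frame("top")["frame"][:,:,::-1];g=cams.grab_frame("side")["frame"][:,:,::-1]
a=cv2.resize(f[120:280,310:450],None,fx=2.8,fy=2.8,interpolation=cv2.INTER_CUBIC);b=cv2.resize(g[100:240,260:430],None,fx=2,fy=2,interpolation=cv2.INTER_CUBIC)
b=cv2.copyMakeBorder(b,0,a.shape[0]-b.shape[0],0,0,cv2.BORDER_CONSTANT);cv2.imwrite("pics/push.png",cv2.hconcat([a,b]))
E
```

```text
(no output)
```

View pics/push.png

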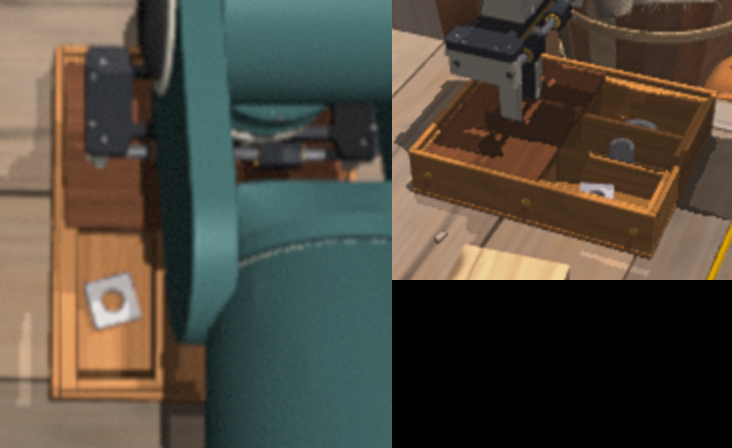

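The cover is back, with the nut in the left pocket. The side view shows the upright bush in the middle pocket at about crop (622,150) and the collar behind it in the right pocket. I'll nudge the cover to the stop, retreat and look.

Emit:
apply_moves(
  steps="0.01 0 0 0 0 0 0.4; 0.02 0 0 0 0 0 0.4; 0.03 0 0 0 0 0 0.4; 0.03 0 0 0 0 0 0.4; 0.03 0 0 0 0 0 0.4",
)

```text
t: 6.53
position: [0.5714, 0.0383, 0.0607]
orientation: [[1.0, 0.007, 0.0], [0.007, -1.0, 0.0], [0.0, -0.0, -1.0]]
force: [0.8, 0.1, -0.3]
width: 0.0373
gripper_force: 0.0
```

Emit:
apply_moves(
  steps="-0.08 0 0 0 0 0 0.4; -0.15 0 0 0 0 0 0.4; -0.15 0 -0.3 0 0 0 0.4; -0.15 0 -0.6 0 0 0 0.4; -0.15 0 -1 0 0 0 0.4",
)

```text
t: 6.95
position: [0.5545, 0.0382, 0.1599]
orientation: [[1.0, 0.007, -0.003], [0.007, -1.0, -0.0], [-0.003, 0.0, -1.0]]
force: [0.1, 0.1, -0.4]
width: 0.037
gripper_force: 0.0
```

Emit:
apply_moves(
  steps="0 0.3 -0.3 0 0 -0.06 0.7; 0 0.6 -0.3 0 0 -0.12 0.7; 0 0.9 -0.3 0 0 -0.2 0.7; 0 1 -0.3 0 0 -0.28 0.7; 0 1 -0.3 0 0 -0.35 0.7; 0 1 -0.3 0 0 -0.43 0.7; 0 1 -0.3 0 0 -0.5 0.7; 0 1 -0.3 0 0 -0.58 0.7; 0 1 -0.3 0 0 -0.65 0.7; 0 1 -0.3 0 0 -0.72 0.7; 0 1 -0.3 0 0 -0.8 0.7; 0 1 -0.3 0 0 -0.87 0.7; 0 1 -0.3 0 0 -0.94 0.7; 0 1 -0.3 0 0 -1 0.7; 0 1 -0.3 0 0 -1 0.7; 0 1 -0.3 0 0 -1 0.7",
)

```text
t: 8.28
position: [0.5565, -0.0617, 0.1907]
orientation: [[-0.004, 1.0, 0.0], [1.0, 0.004, -0.0], [-0.0, 0.0, -1.0]]
force: [0.2, -0.7, -0.2]
width: 0.0649
gripper_force: 0.0
```

```bash
python3 - <<'E'
from cell import arm,cams
import cv2
f=cams.grab_frame("top")["frame"][:,:,::-1];g=cams.grab_frame("side")["frame"][:,:,::-1]
cv2.imwrite("pics/t2.png",f);cv2.imwrite("pics/s2.png",g)
a=cv2.resize(f[125:275,315:445],None,fx=3,fy=3,interpolation=cv2.INTER_CUBIC);b=cv2.resize(g[110:230,310:430],None,fx=3.33,fy=3.33,interpolation=cv2.INTER_CUBIC)
b=cv2.copyMakeBorder(b,0,a.shape[0]-b.shape[0],0,0,cv2.BORDER_CONSTANT);cv2.imwrite("pics/look.png",cv2.hconcat([a,b]));print(arm.get_obs()["joints"].round(1))
E
```

```text
[-8.9 -7.2 99.   0.  88.2 -9.1]
```

View pics/look.png

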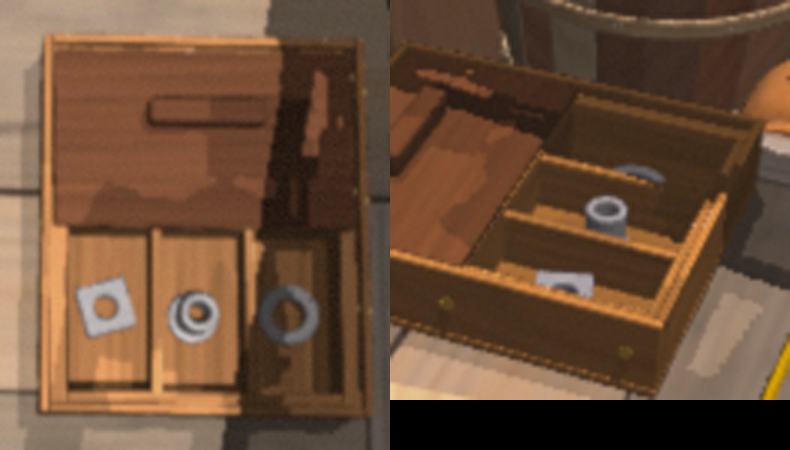

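Three pockets are open. The nut is on the left and the collar on the right; the bush is in the middle, with its top ring at crop (199,313) in the top view and (606,211) in the side view.

```bash
python3 - <<'E'
from h import *
print("top ring",ray("top",(315+198/3,125+312/3),.042),"flange",ray("top",(315+192.5/3,125+317/3),.012))
print("side ring",ray("side",(310+(606-390)/3.33,110+211/3.33),.042))
print("cover front edge",ray("top",(315+157/3,125+227/3),.054))
E
```

```text
top ring [0.45286583 0.03851954 0.042     ] flange [0.45285164 0.03769932 0.012     ]
side ring [0.45563589 0.03761886 0.042     ]
cover front edge [0.5087526  0.06795679 0.054     ]
```

Emit:
apply_moves(
  steps="0.3 -0.3 0 0 0 0 0.5; 0.6 -0.6 0 0 0 0 0.5; 0.9 -0.9 0 0 0 0 0.5; 0.99 -1 0.1 0 0 0 0.5; 0.99 -1 0.4 0 0 0 0.5; 0.99 -1 0.7 0 0 0 0.5; 0.99 -1 0.7 0 0 0 0.5; 0.99 -1 0.7 0 0 0 0.5; 0.99 -1 0.7 0 0 0 0.5",
)

```text
t: 9.13
position: [0.4569, 0.0364, 0.1223]
orientation: [[-0.006, 1.0, 0.001], [1.0, 0.006, 0.0], [0.0, 0.001, -1.0]]
force: [0.7, 0.3, -0.4]
width: 0.0467
gripper_force: 0.0
```

Emit:
apply_moves(
  steps="0.02 -0.03 0.2 0 0 0 0.5; 0.02 -0.03 0.4 0 0 0 0.5; 0.02 -0.03 0.55 0 0 0 0.5; 0.02 -0.03 0.7 0 0 0 0.5; 0.02 -0.03 0.8 0 0 0 0.5; 0.02 -0.03 0.9 0 0 0 0.5; 0.02 -0.03 1 0 0 0 0.5; 0.02 -0.03 1 0 0 0 0.5; 0.02 -0.03 1 0 0 0 0.5",
)

```text
t: 9.88
position: [0.4534, 0.0384, 0.0208]
orientation: [[-0.007, 1.0, -0.0], [1.0, 0.007, -0.0], [-0.0, -0.0, -1.0]]
force: [-0.6, 1.3, 0.1]
width: 0.0465
gripper_force: 0.0
```

Emit:
apply_moves(
  steps="0 0 0.05 0 0 0 0.5; 0 0 0.05 0 0 0 0.5; 0 0 0.05 0 0 0 0.2; 0 0 0.05 0 0 0 0.1; 0 0 0.05 0 0 0 0.1; 0 0 0.05 0 0 0 0.1; 0 0 0.05 0 0 0 0.1; 0 0 0.05 0 0 0 0.1; 0 0 0.05 0 0 0 0.1; 0 0 0.05 0 0 0 0.1; 0 0 0.05 0 0 0 0.1",
)

```text
t: 10.8
position: [0.4535, 0.0385, 0.0159]
orientation: [[-0.007, 1.0, 0.0], [1.0, 0.007, 0.0], [0.0, 0.0, -1.0]]
force: [-0.2, -0.2, 4.4]
width: 0.0254
gripper_force: 30.0
```

Emit:
apply_moves(
  steps="0 0 -0.1 0 0 0 0.1; 0 0 -0.25 0 0 0 0.1; 0 0 -0.4 0 0 0 0.1; 0 0 -0.55 0 0 0 0.1; 0 0 -0.7 0 0 0 0.1; 0 0 -0.85 0 0 0 0.1; 0 0 -1 0 0 0 0.1; 0 0 -1 0 0 0 0.1; 0 0 -1 0 0 0 0.1",
)

```text
t: 11.55
position: [0.4535, 0.0385, 0.1161]
orientation: [[-0.007, 1.0, 0.001], [1.0, 0.007, 0.0], [0.0, 0.001, -1.0]]
force: [-0.4, 1.2, -0.5]
width: 0.0253
gripper_force: 30.0
```

Emit:
apply_moves(
  steps="0.1 0 0 0 0 0 0.1; 0.25 0.05 0 0 0 0 0.1; 0.45 0.1 0 0 0 0 0.1; 0.65 0.15 0 0 0 0 0.1; 0.85 0.2 0 0 0 0 0.1; 1 0.22 0 0 0 0 0.1",
)

```text
t: 12.05
position: [0.4743, 0.1405, 0.1143]
orientation: [[-0.007, 1.0, -0.002], [1.0, 0.007, -0.0], [-0.0, -0.002, -1.0]]
force: [0.1, 0.0, -1.1]
width: 0.0256
gripper_force: 30.0
```

Emit:
apply_moves(
  steps="0.2 0 0 0 0 0 0.1; 0.4 0 0 0 0 0 0.1; 0.6 0 0 0 0 0 0.1; 0.8 0 0 0 0 0 0.1; 1 0 0 0 0 0 0.1",
)

```text
t: 12.47
position: [0.473, 0.2401, 0.1142]
orientation: [[-0.007, 1.0, -0.002], [1.0, 0.007, -0.001], [-0.001, -0.002, -1.0]]
force: [-0.5, 0.0, -0.1]
width: 0.0251
gripper_force: 30.0
```

Emit:
apply_moves(
  steps="0.2 0 0 0 0 0 0.1; 0.4 0 0 0 0 0 0.1; 0.6 0 0 0 0 0 0.1; 0.75 0 0 0 0 0 0.1; 0.83 0 0 0 0 0 0.1; 0.83 0 0.15 0 0 0 0.1; 0.83 0 0.3 0 0 0 0.1; 0.83 0 0.4 0 0 0 0.1; 0.83 0 0.45 0 0 0 0.1; 0.83 0 0.45 0 0 0 0.1",
)

```text
t: 13.3
position: [0.4728, 0.3211, 0.0693]
orientation: [[-0.007, 1.0, -0.002], [1.0, 0.007, -0.001], [-0.001, -0.002, -1.0]]
force: [0.1, -0.3, -1.3]
width: 0.0251
gripper_force: 30.0
```

```bash
python3 - <<'E'
from cell import arm,cams
import cv2
f=cams.grab_frame("top")["frame"][:,:,::-1];g=cams.grab_frame("side")["frame"][:,:,::-1]
a=cv2.resize(f[125:275,185:445],None,fx=1.4,fy=1.4);b=cv2.resize(g[180:340,240:380],None,fx=3,fy=3,interpolation=cv2.INTER_CUBIC)
a=cv2.copyMakeBorder(a,0,b.shape[0]-a.shape[0],0,0,cv2.BORDER_CONSTANT);cv2.imwrite("pics/held.png",cv2.hconcat([a,b]));print(arm.get_obs()["force"].round(2))
E
```

```text
[-1.07 -0.31 -0.43]
```

View pics/held.png

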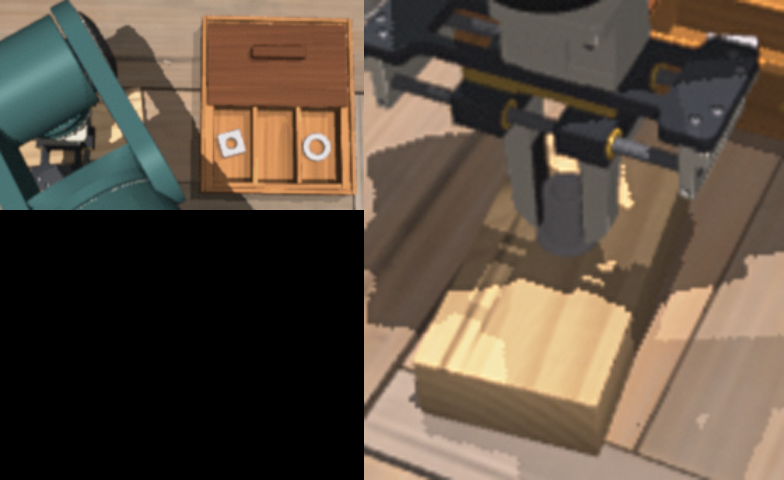

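The bush is held upright over the middle of the block (side crop, about (565,220)), and the middle pocket is empty in the top view. I'll lower it gently until it touches.

Emit:
apply_moves(
  steps="0 0 0.03 0 0 0 0.1; 0 0 0.06 0 0 0 0.1; 0 0 0.09 0 0 0 0.1; 0 0 0.11 0 0 0 0.1; 0 0 0.12 0 0 0 0.1; 0 0 0.12 0 0 0 0.1; 0 0 0.12 0 0 0 0.1",
)

```text
t: 13.98
position: [0.4734, 0.3216, 0.0587]
orientation: [[-0.007, 1.0, 0.0], [1.0, 0.007, -0.0], [-0.0, 0.0, -1.0]]
force: [0.2, 0.2, -1.0]
width: 0.0251
gripper_force: 30.0
```

Emit:
apply_moves(
  steps="0 0 0.01 0 0 0 0.1; 0 0 0.01 0 0 0 0.1; 0 0 0.01 0 0 0 0.1",
)

```text
t: 14.23
position: [0.4734, 0.3217, 0.0577]
orientation: [[-0.007, 1.0, 0.0], [1.0, 0.007, 0.0], [0.0, 0.0, -1.0]]
force: [-0.1, -0.2, -0.4]
width: 0.025
gripper_force: 30.0
```

Emit:
apply_moves(
  steps="0 0 0.01 0 0 0 0.1; 0 0 0.01 0 0 0 0.1; 0 0 0.01 0 0 0 0.1",
)

```text
t: 14.48
position: [0.4733, 0.3216, 0.0566]
orientation: [[-0.007, 1.0, -0.0], [1.0, 0.007, -0.0], [-0.0, -0.0, -1.0]]
force: [1.1, 0.0, -0.7]
width: 0.0256
gripper_force: 30.0
```

Expected contact is near TCP z = 0.055.

Emit:
apply_moves(
  steps="0 0 0.01 0 0 0 0.1; 0 0 0.01 0 0 0 0.1; 0 0 0.01 0 0 0 0.1",
)

```text
t: 14.73
position: [0.4733, 0.3216, 0.0556]
orientation: [[-0.007, 1.0, -0.0], [1.0, 0.007, -0.0], [-0.0, -0.0, -1.0]]
force: [-0.2, -0.3, -0.5]
width: 0.0255
gripper_force: 30.0
```

Emit:
apply_moves(
  steps="0 0 0.005 0 0 0 0.1; 0 0 0.005 0 0 0 0.1; 0 0 0.005 0 0 0 0.1",
)

```text
t: 14.98
position: [0.4734, 0.3216, 0.0552]
orientation: [[-0.007, 1.0, 0.0], [1.0, 0.007, 0.0], [0.0, 0.0, -1.0]]
force: [0.7, -0.6, 0.2]
width: 0.0254
gripper_force: 30.0
```

Emit:
apply_moves(
  steps="0 0 0.005 0 0 0 0.1; 0 0 0.005 0 0 0 0.1; 0 0 0.005 0 0 0 0.1",
)

```text
t: 15.23
position: [0.4734, 0.3217, 0.0552]
orientation: [[-0.007, 1.0, 0.0], [1.0, 0.007, 0.0], [0.0, 0.0, -1.0]]
force: [-2.1, -1.7, 6.1]
width: 0.0256
gripper_force: 30.0
```

Contact at 6 N. Release and rise.

Emit:
apply_moves(
  steps="0 0 0 0 0 0 0.3; 0 0 0 0 0 0 0.4; 0 0 0 0 0 0 0.5; 0 0 0 0 0 0 0.6; 0 0 0 0 0 0 0.6; 0 0 0 0 0 0 0.6",
)

```text
t: 15.73
position: [0.4733, 0.3216, 0.0546]
orientation: [[-0.007, 1.0, -0.0], [1.0, 0.007, -0.0], [-0.0, -0.0, -1.0]]
force: [0.1, -0.2, 0.5]
width: 0.0542
gripper_force: 0.0
```

Emit:
apply_moves(
  steps="0 0 -0.1 0 0 0 0.6; 0 0 -0.25 0 0 0 0.6; 0 0 -0.4 0 0 0 0.6; 0 0 -0.6 0 0 0 0.6; 0 0 -0.8 0 0 0 0.6; 0 0 -1 0 0 0 0.6",
)

```text
t: 16.23
position: [0.4733, 0.3216, 0.1564]
orientation: [[-0.007, 1.0, 0.0], [1.0, 0.007, 0.0], [0.0, 0.0, -1.0]]
force: [1.1, 0.3, 0.7]
width: 0.056
gripper_force: 0.0
```

Emit:
apply_moves(
  steps="0 0 -0.3 0 0 0 0.6; 0 0 -0.6 0 0 0 0.6; 0 0 -0.6 0 0 0 0.6; 0 0 -0.6 0 0 0 0.6",
)

```text
t: 16.57
position: [0.4738, 0.322, 0.2172]
orientation: [[-0.007, 1.0, 0.003], [1.0, 0.007, 0.002], [0.002, 0.003, -1.0]]
force: [-0.2, 0.9, -1.0]
width: 0.0555
gripper_force: 0.0
```

```bash
python3 - <<'E'
from cell import arm,cams
import cv2
g=cams.grab_frame("side")["frame"][:,:,::-1]
cv2.imwrite("pics/end.png",cv2.resize(g[110:340,240:430],None,fx=2.5,fy=2.5,interpolation=cv2.INTER_CUBIC))
E
```

```text
(no output)
```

View pics/end.png

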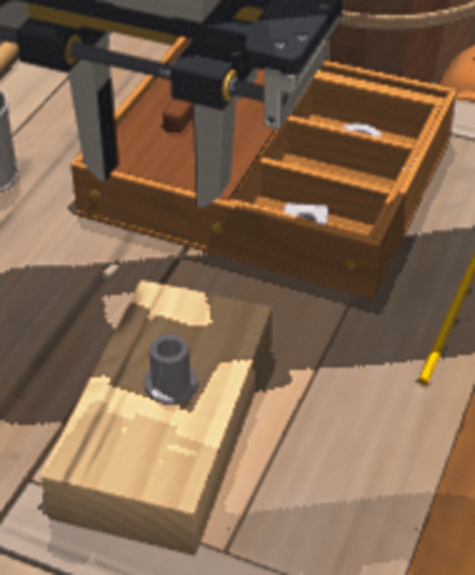

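The bush stands upright mid-block (crop (170,370)), the cover is back on its rails, and the gripper is clear.

```bash
python3 -c "
from cell import arm
print(arm.finish_job())"
```

```text
the job is handed in; nothing more can be done
None
```

The cover is slid back on its rails, the bush stands upright near the middle of the oak block with the gripper clear of it, and the job was handed in at about 17 s; the call returned no verdict.

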